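# Lay out a meter sealing job

## Robot

A 6-joint arm with a two-finger parallel gripper is mounted at the origin on the work surface. World frame = base frame: x ahead of the robot, y to its left, z up, the work surface at z = 0. Lengths are in mm, angles in rad, forces in N, time in s.
With the tool pointing down it reaches from about 250 to 775 mm from the base axis. Payload 8.9 kg.
Tool frame: the origin (TCP) lies midway between the tips of the shut fingers; the grasp point (between the pads) lies 19 mm behind it; z points along the fingers, y is the direction in which the jaws open and shut (so a half turn about z gives the same grasp; the last joint's range is limited). The gripper opens to 85 mm and grips with 20 to 120 N. Pads are 22 mm wide; open, the fingers measure 114 mm over their backs; the gripper's body (76 mm by 85 mm) begins 54 mm behind the grasp point. The pads swing forward as they close: fully open they stand 13 mm farther back than shut.
Start: joints at [-0.139, 0.291, -0.153, 1.127, 0, 1.431], TCP at [524.999, 0.004, 231.305] pointing down, gripper open.
Joint ranges: [-2.52, 2.52], [-0.91, 1.74], [-1.3, 1.37], [-1.96, 2.02], [-1.52, 1.47], [-3.14, 3.14]. Speed limits (rad/s): [2.22, 2.22, 2.79, 3.14, 3.14, 3.14].

## Interface

Orientations are given as a unit quaternion [w, x, y, z].
In Python, from cell import ctrl gives the robot as it stands. Calls block until the motion is done:
- ctrl.move_ptp(position, orientation): joint-space move of the TCP to a pose.
- ctrl.servo_line(position, ori=None, rate=150): straight line of the TCP; ori=None keeps the orientation; rate is the mean speed in mm/s.
- ctrl.move_j(angles): joint-space move.
- ctrl.open_gripper() and ctrl.clamp(squeeze=None): open the fingers fully, or close them until they stop; squeeze is the grip in N (None keeps the last).
- ctrl.pause(seconds).
- ctrl.inverse_kinematics(position, orientation): joint angles nearest the present ones, or None.
- ctrl.get_obs(): the state.
- ctrl.snapshot(name): name is "scene" or "side" or "wrist"; returns a dict with "image" (384x512x3 uint8, red, green, blue), "fx", "fy", "cx", "cy" (pixels), "world_from_camera" (4x4, takes a point from camera to world coordinates); the wrist camera has in their place "hand_eye" (4x4, takes a point from camera to tool coordinates, whose origin is the TCP and whose axes are the flange's). Camera axes: x right, y up, looking along -z (the intrinsics and any distortion apply to the point x, -y, -z); pixel columns grow to the right and rows downward; lengths in mm; the calibration is good to about 2 mm. A picture is of the moment at which its call begins: read the wrist's pose just before it. There is no depth.
A pose or a line that the arm cannot do raises ctrl.MotionError and nothing moves.
- ctrl.sign_off(): hands the job in, once; it reports no verdict.
The state is a dict: "clock": time; "joint_pos": joint angles; "joint_velocities": joint speeds; "joint_efforts": joint torques, N m; "tool_pos": TCP position; "tcp_rot": TCP orientation; "ft_force": force on the tool from outside, world axes, zero at the start; "ft_torque": the same for the moment, N m; "grip_width": finger opening in mm.
Only numpy, scipy, OpenCV 4.12 (cv2) and the standard library are available. Lean on these libraries where they do the work, as an engineer would, in place of code of your own. Each camera call takes 0.05 s, during which the arm holds its last target.

## Task

Clear the brass plier off the wooden fitting block and lay it flat on the desk on the robot's side of the block, parallel to the block's long edge and centred on it, with about 7 cm of bare desk between them; lay the smaller lead disc flat in the middle of that gap. Then set the black meter cover upright in the middle of the block, lengthwise along it, and lay the larger lead disc flat on the middle of the cover's top. Leave the cup, stamp, ink pad and screwdriver where they are.

Things in the scene. Friction and masses are not known exactly. Their poses are not given: they have to be found in the camera images.
- block: Fixed dark-wood fitting block, a flat plate 90 (its x) by 140 (its y, the long side) by 18 mm high; origin at the centre of its underside, on the desk (z = 0). Its -x side faces the robot, turned by up to about 15 degrees. At the start the plier lies on it.
- plier_center (a point): Brass sealing plier with copper-coloured worn grips, one rigid piece lying flat, 137 mm long and 12 to 13 mm thick; this point is near the middle of its length, on its centre line, 6 mm above its underside. Its x axis runs along its length, handles to -x (end at x = -67 mm), head to +x (end at +70 mm). It is 31 mm wide over both handles at this point (widest 39 mm at the handles' ends): close the fingers across it (its y). 0.22 kg, starts on the block.
- cover_center (a point): Black bakelite meter cover, a squat solid block 110 (its x, the long side) by 56 (its y) by 38 mm high, its top narrowed to a flat 98 by 46 mm with two brass screw heads (1 mm proud) 39 mm either side of the middle; this point is at its centre, 19 mm above its underside. Grasp it across its 56 mm width. About 0.25 kg.
- large_center (a point): Larger grey lead seal disc, 34 mm across and 10 mm thick, lying flat; this point is at its centre, 5 mm up. About 0.1 kg.
- small_center (a point): Smaller grey lead seal disc, 22 mm across and 10 mm thick, lying flat; this point is at its centre, 5 mm up. About 0.04 kg.
- cup: Tin cup standing loose on the desk, 72 mm across and 62 mm high, origin at the centre of its underside. Not to be moved.
- stamp_center (a point): Wooden rubber stamp standing loose, foot 45 by 22 mm, 62 mm high with a turned knob; this point is 30 mm up. Not to be moved.
- inkpad_center (a point): Flat ink pad, 60 by 85 by 15 mm, loose; this point is at its centre. Not to be moved.
- driver: Small screwdriver lying loose along its x axis, 150 mm long, handle to -x; origin under its middle. Not to be moved.

How it is judged (in metres and radians):
At the end, for the whole second after the job is handed in: Plier flat on the desk on the robot's side, gap 5 to 9 cm, centred to 15 mm, parallel to 0.2 rad; small disc flat mid-gap (20 mm across it, 15 mm along); cover upright on the block within 12 mm of its middle, 0.15 rad of lengthwise; large disc on its top within 12 mm. All released, at rest (x of plier_center in the frame of block between -0.153 and -0.113 m and y of plier_center in the frame of block between -0.015 and 0.015 m and height (world z) of plier_center between 0.002 and 0.01 m and angle between the x axis of plier_center and the y axis of block, either way round below 0.2 rad and x of small_center in the frame of block between -0.1 and -0.06 m and y of small_center in the frame of block between -0.015 and 0.015 m and height (world z) of small_center between 0.002 and 0.008 m and horizontal distance between small_center and plier_center between 0.035 and 0.075 m and x of cover_center in the frame of block between -0.012 and 0.012 m and y of cover_center in the frame of block between -0.012 and 0.012 m and z of cover_center in the frame of block between 0.034 and 0.04 m and angle between cover_center's own z axis and vertical below 0.08 rad and angle between the x axis of cover_center and the y axis of block, either way round below 0.15 rad and horizontal distance between large_center and cover_center below 0.012 m and z of large_center in the frame of cover_center between 0.021 and 0.027 m and linear speed of each of plier, cover, large_disc, small_disc below 0.01 m/s); the robot touches nothing.
It fails at once if the cup is moved by more than 20 mm (distance of cup from where it was at the start of the episode above 0.02 m).
It fails at once if the rubber stamp is moved by more than 20 mm (distance of stamp_center from where it was at the start of the episode above 0.02 m).
It fails at once if the ink pad is moved by more than 20 mm (distance of inkpad_center from where it was at the start of the episode above 0.02 m).
It fails at once if the screwdriver is moved by more than 20 mm (distance of driver from where it was at the start of the episode above 0.02 m).
It fails at once if the cup is tipped (angle between cup's own z axis and vertical above 0.5 rad).
It also fails if it takes over 99 s, if anything falls off the work surface, if the arm or the gripper's body presses on something with over 40 N, if the wrist force passes 120 N, or if a joint passes its speed limit or range.

## Working session

There is one attempt and no reset: what is moved stays moved. The work goes in short steps, each a Python script; the robot and the scene stay as the last script left them, time stands still between calls to the robot, and variables do not carry over. Pictures are saved under pics/ and viewed, and the job is handed in when it is done.

```bash
ls; mkdir -p pics; python3 - <<'E'
from cell import ctrl
import cv2,numpy as np
o=ctrl.get_obs();print(o)
for n in ["scene","side","wrist"]:
    s=ctrl.snapshot(n)
    cv2.imwrite(f"pics/{n}0.png",cv2.cvtColor(s["image"],cv2.COLOR_RGB2BGR))
    print(n,{k:(np.round(v,4).tolist() if not np.isscalar(v) else v) for k,v in s.items() if k!="image"})
E
```

```text
pics
{'clock': 0.0, 'joint_pos': array([-1.39281044e-01,  2.91284607e-01, -1.54088770e-01,  1.12667760e+00,
       -2.82766483e-05,  1.43151709e+00]), 'joint_velocities': array([-0.00051171, -0.00134946,  0.00217986, -0.00215207, -0.00031193,
       -0.00020608]), 'joint_efforts': array([-3.46096487e-03, -5.37150800e+01,  3.31364536e+01,  1.60375424e-02,
       -3.39078597e-04,  1.08972756e-05]), 'tool_pos': array([5.24589889e+02, 6.20179982e-02, 2.30744058e+02]), 'tcp_rot': array([-4.92359716e-04,  7.07107276e-01,  7.07106008e-01, -3.88994694e-04]), 'ft_force': array([0.12425268, 0.42071808, 0.89264726]), 'ft_torque': array([-0.02570918, -0.00626878, -0.02344039]), 'grip_width': 85.64055752463302}
scene {'fx': 417.32820633686543, 'fy': 417.32820633686543, 'cx': 259.31940805298063, 'cy': 189.94657385690138, 'world_from_camera': [[-0.8317, -0.4481, 0.3278, 946.5286], [0.555, -0.6852, 0.4716, 534.035], [0.0133, 0.5742, 0.8186, 966.7638], [0.0, 0.0, 0.0, 1.0]]}
side {'fx': 377.9051566988057, 'fy': 377.9051566988057, 'cx': 256.5428670725776, 'cy': 191.00345336040067, 'world_from_camera': [[0.7748, 0.3519, -0.5251, 22.3468], [-0.6319, 0.456, -0.6268, -627.5827], [0.0189, 0.8175, 0.5757, 627.1581], [0.0, 0.0, 0.0, 1.0]]}
wrist {'fx': 307.4476711671923, 'fy': 307.4476711671923, 'cx': 249.0380734529252, 'cy': 190.8480901572671, 'hand_eye': [[0.0004, 0.9442, 0.3295, 84.7834], [1.0, -0.0002, -0.0005, -0.9331], [-0.0004, 0.3295, -0.9442, -142.9351], [0.0, 0.0, 0.0, 1.0]]}
```

View pics/scene0.png

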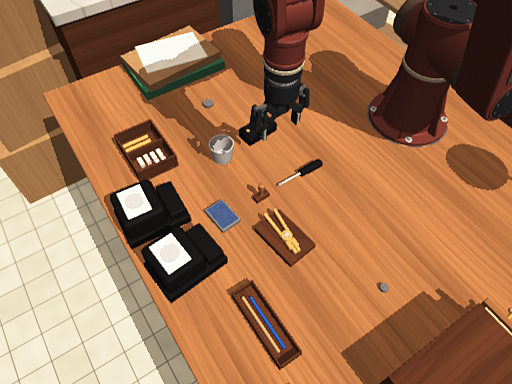

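View pics/side0.png

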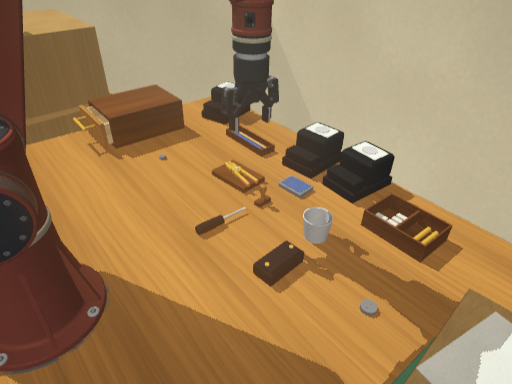

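View pics/wrist0.png

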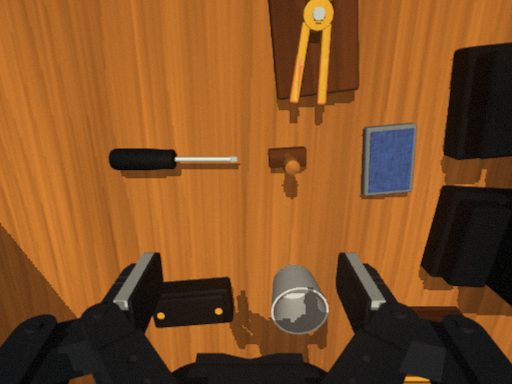

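```bash
cat > h.py <<'E'
from cell import ctrl
import cv2,numpy as np
from scipy.spatial.transform import Rotation as R
def RQ(q): return R.from_quat([q[1],q[2],q[3],q[0]])
def snap(n,fn=None):
    o=ctrl.get_obs(); s=ctrl.snapshot(n)
    if n=="wrist":
        T=np.eye(4);T[:3,:3]=RQ(o["tcp_rot"]).as_matrix();T[:3,3]=o["tool_pos"]
        s["world_from_camera"]=T@np.array(s["hand_eye"])
    s["world_from_camera"]=np.array(s["world_from_camera"])
    if fn: 
        cv2.imwrite(f"pics/{fn}.png",cv2.cvtColor(s["image"],cv2.COLOR_RGB2BGR))
        np.savez(f"pics/{fn}.npz",**s)
    return s
def load(fn): return {k:v for k,v in np.load(f"pics/{fn}.npz").items()}
def ray(s,u,v):
    d=np.array([(u-s["cx"])/s["fx"],-(v-s["cy"])/s["fy"],-1.0])
    W=s["world_from_camera"];return W[:3,3],W[:3,:3]@d
def cast(s,uv,z):
    uv=np.atleast_2d(uv); out=[]
    for u,v in uv:
        c,d=ray(s,u,v); out.append((c+d*(z-c[2])/d[2])[:2])
    return np.array(out)
def proj(s,p):
    W=s["world_from_camera"];q=W[:3,:3].T@(np.array(p,float)-W[:3,3])
    return s["cx"]+s["fx"]*q[0]/-q[2], s["cy"]-s["fy"]*q[1]/-q[2]
def down(a):
    """quaternion: tool z down, tool y (jaw direction) at world angle a; nearest start branch"""
    a=(a+np.pi/2)%np.pi-np.pi/2   # jaw axis, a in [-90,90)
    y=np.array([np.cos(a),np.sin(a),0]);z=np.array([0,0,-1.]);x=np.cross(y,z)
    q=R.from_matrix(np.c_[x,y,z]).as_quat();return np.array([q[3],*q[:3]])
E
python3 - <<'E'
from h import *
s=snap("scene","sc1");d=snap("side","sd1");w=snap("wrist","w1")
np.set_printoptions(precision=1,suppress=True)
print("scene small",cast(s,(383,287),5),"large",cast(s,(208,103),5))
print("side small",cast(d,(163,157),5),"large",cast(d,(369,307),5))
print("wrist cover top scr",cast(w,[(160,315),(218,311)],39),"side",cast(d,[(267,264),(291,247)],39))
print("cup side base",cast(d,(317,236),0), "block corners wrist",cast(w,[(278,98),(358,90)],18))
print("driver",cast(w,[(110,158),(238,160)],5),"stamp",cast(w,[(287,158)],10),cast(w,[(293,167)],60),"pad",cast(w,[(390,160)],15))
print("block corners scene",cast(s,[(253,236),(266,209),(314,242),(296,264)],18))
print("block corners side",cast(d,[(213,177),(237,162),(265,176),(244,190)],18))
E
```

```text
scene small [[469.7 384.2]] large [[ 508.7 -403. ]]
side small [[470.4 384.2]] large [[ 513.2 -401.2]]
wrist cover top scr [[ 404.4 -208.7]
 [ 482.5 -202.1]] side [[ 406.3 -209.4]
 [ 482.4 -203.2]]
cup side base [[ 590.7 -186.3]] block corners wrist [[556.   69.7]
 [643.8  78.2]]
driver [[353.5  -1.4]
 [510.4  -3.8]] stamp [[569.8  -0.1]] [[570.2   1.9]] pad [[692.3  -1.3]]
block corners scene [[660.7  99.1]
 [586.3  49.4]
 [539.7 199.4]
 [614.8 223.2]]
block corners side [[521.7 169.5]
 [629.3 195.5]
 [646.8  80.2]
 [553.2  60.9]]
```

```bash
python3 - <<'E'
from h import *
ctrl.move_ptp([593,185,231],down(0))
w=snap("wrist","w2");o=ctrl.get_obs();print(o["clock"],o["tool_pos"],o["joint_pos"])
im=cv2.cvtColor(w["image"],cv2.COLOR_RGB2BGR)
cv2.imwrite("pics/w2b.png",cv2.resize(im[60:360,100:500],(800,600),interpolation=cv2.INTER_CUBIC))
E
```

```text
1.1583 [592.86886653 184.03470029 231.03096399] [ 1.83495500e-01  4.77047936e-01  1.26102681e-01  1.22012009e+00
 -4.14179704e-04  1.75496656e+00]
```

View pics/w2.png

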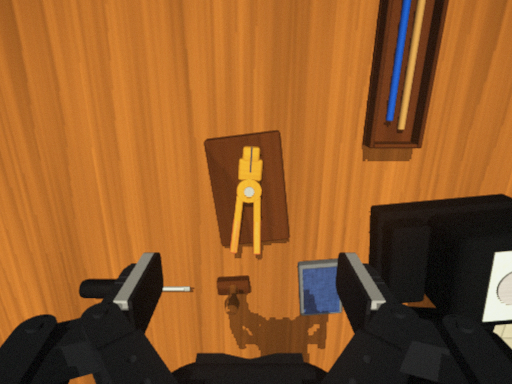

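View pics/w2b.png

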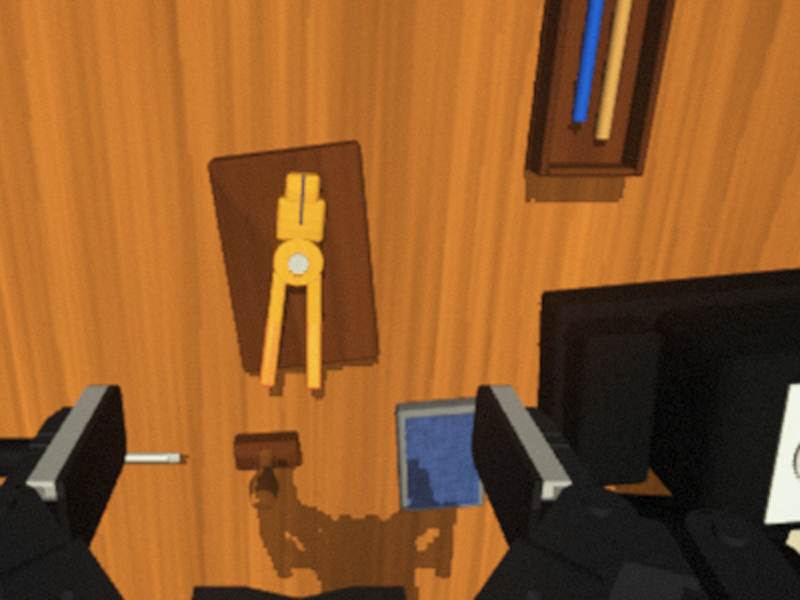

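```bash
cat > meas.py <<'E'
from h import *
np.set_printoptions(precision=1,suppress=True)
def comp(m,near):
    n,l,st,c=cv2.connectedComponentsWithStats(m.astype(np.uint8))
    k=min([i for i in range(1,n) if st[i,4]>30],key=lambda i:np.hypot(*(c[i]-near)))
    return (l==k).astype(np.uint8)
def masks(s):
    hsv=cv2.cvtColor(s["image"],cv2.COLOR_RGB2HSV);return hsv
def contour(m):
    c,_=cv2.findContours(m,cv2.RETR_EXTERNAL,cv2.CHAIN_APPROX_NONE);return max(c,key=cv2.contourArea)[:,0].astype(float)
def rect(P): 
    r=cv2.minAreaRect(P.astype(np.float32));return r,cv2.boxPoints(r)
E
python3 - <<'E'
from meas import *
w=load("w2");h=masks(w)
for p in [(215,160),(270,160),(280,230),(249,165),(255,225),(238,225),(190,180),(300,180),(240,245)]: print(p,h[p[1],p[0]],w["image"][p[1],p[0]])
E
```

```text
(215, 160) [ 12 207 100] [100  51  19]
(270, 160) [ 11 199 119] [119  61  26]
(280, 230) [ 12 190 118] [118  65  30]
(249, 165) [ 18 188 220] [220 156  58]
(255, 225) [ 21 191 243] [243 186  61]
(238, 225) [ 18 189 240] [240 166  62]
(190, 180) [ 14 193 194] [194 117  47]
(300, 180) [ 14 195 183] [183 107  43]
(240, 245) [ 14 195 118] [118  69  28]
```

```bash
python3 - <<'E'
from meas import *
w=load("w2");h=masks(w)
roi=np.zeros(h.shape[:2],bool);roi[110:262,190:305]=1
blk=roi&(h[...,2]<145)
blk=comp(blk,(248,190))
img=w["image"].astype(int)
pl=roi&(img[...,0]>195)&(img[...,1]>135)
pl=comp(pl,(249,200))
pl=cv2.morphologyEx(pl,cv2.MORPH_CLOSE,np.ones((3,3)))
c=contour(blk); B=cast(w,c,18)
r,b=rect(B);print("block rect",r);print(b)
P=cast(w,contour(pl),30);r2,b2=rect(P);print("plier rect z30",r2);print(b2)
vis=cv2.cvtColor(w["image"],cv2.COLOR_RGB2BGR)
cv2.drawContours(vis,[contour(blk).astype(int)],-1,(0,255,0),1)
cv2.drawContours(vis,[contour(pl).astype(int)],-1,(255,0,0),1)
cv2.imwrite("pics/w2v.png",cv2.resize(vis[100:280,180:320],None,fx=4,fy=4)[:600])
E
```

```text
block rect ((593.3553466796875, 132.0001220703125), (89.90340423583984, 166.7779541015625), 7.046879291534424)
[[538.5 209.2]
 [559.   43.7]
 [648.2  54.8]
 [627.7 220.3]]
plier rect z30 ((588.1500244140625, 133.76937866210938), (136.14649963378906, 35.629981994628906), 88.93336486816406)
[[569.1  66. ]
 [604.7  65.4]
 [607.2 201.5]
 [571.6 202.2]]
```

View pics/w2v.png

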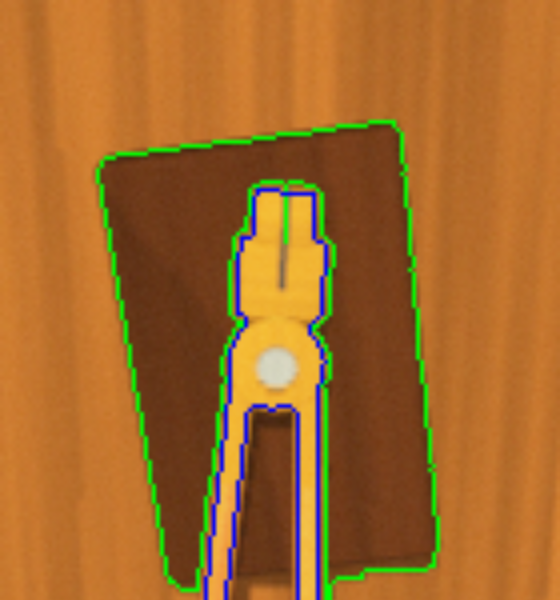

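```bash
python3 - <<'E'
from meas import *
w=load("w2");h=masks(w)
m=(h[...,2]<145)
L=[];Rr=[];T=[];Bt=[]
for v in range(150,236):
    u=np.nonzero(m[v,195:300])[0]+195; L.append((u[0]-.5,v));Rr.append((u[-1]+.5,v))
for u in range(210,276):
    v=np.nonzero(m[115:260,u])[0]+115;T.append((u,v[0]-.5))
for u in range(263,286):
    v=np.nonzero(m[200:260,u])[0]+200;Bt.append((u,v[-1]+.5))
def fit(p):
    P=cast(w,p,18);f=cv2.fitLine(P.astype(np.float32),cv2.DIST_HUBER,0,.01,.01).ravel();d=f[:2];
    n=np.array([-d[1],d[0]]);print(f, "ang",np.degrees(np.arctan2(d[1],d[0])),"res",np.abs((P-f[2:])@n).max());return f
l,r,t,b=map(fit,(L,Rr,T,Bt))
ang=[np.degrees(np.arctan2(*(f[:2]*np.sign(f[1]))[::-1])) for f in (l,r)]
at=np.degrees(np.arctan2(*(t[:2]*np.sign(t[0]))[::-1]))
th=np.radians((ang[0]+ang[1]-180)/2*.67+at*.33)   # block yaw
X=np.array([np.cos(th),np.sin(th)]);Y=np.array([-X[1],X[0]])
xl,xr=l[2:]@X,r[2:]@X
yt,yb=t[2:]@Y,b[2:]@Y
# along centre: evaluate points nearer
print("yaw",np.degrees(th),"w",xr-xl,"len",yt-yb)
print("centre top-based",(xl+xr)/2*X+(yt-70)*Y,"mid",(xl+xr)/2*X+(yt+yb)/2*Y)
# plier axis from pivot & head and handles
img=w["image"].astype(int)
roi=np.zeros(m.shape,bool);roi[110:262,190:305]=1
pl=comp(roi&(img[...,0]>195)&(img[...,1]>135),(249,200))
piv=roi&(img.max(2)-img.min(2)<40)&(img.max(2)>150);ys,xs=np.nonzero(piv);print("pivot",xs.mean(),ys.mean(),cast(w,(xs.mean(),ys.mean()),31))
for v in range(150,256,8):
    u=np.nonzero(pl[v])[0];
    if len(u): P=cast(w,[(u[0]-.5,v),(u[-1]+.5,v)],30);print(v,P.ravel(),P.mean(0),P[1,0]-P[0,0])
E
```

```text
[  0.1  -1.  546.9 142.1] ang -82.84664 res 0.6198260576290595
[  0.1  -1.  637.  142.2] ang -82.65596 res 0.9677256713147304
[  1.    0.1 581.  214.4] ang 7.2326655 res 0.8001864078601622
[  1.    0.1 624.4  72.8] ang 8.417939 res 1.7158165527364564
yaw 7.2433996 w 89.45679 len 145.93628
centre top-based [591.6 145.2] mid [591.9 142.2]
pivot 248.63333333333333 191.46666666666667 [[591.5 149. ]]
150 [584.5 198.4 602.7 198.4] [593.6 198.4] 18.10697268884394
158 [584.5 189.1 602.8 189.1] [593.6 189.1] 18.26574190307781
166 [579.8 179.7 606.3 179.7] [593.1 179.7] 26.4892730484371
174 [579.7 170.1 605.3 170.1] [592.5 170.1] 25.5637016452672
182 [580.8 160.4 600.7 160.4] [590.8 160.4] 19.931658929620085
190 [577.1 150.4 606.7 150.5] [591.9 150.5] 29.577617034513196
198 [577.  140.3 604.5 140.4] [590.8 140.3] 27.46094964016993
206 [575.7 130.  604.6 130.1] [590.1 130. ] 28.92011509018721
214 [574.3 119.5 604.7 119.6] [589.5 119.6] 30.40654303311635
222 [572.9 108.9 604.9 108.9] [588.9 108.9] 31.921004716899347
230 [571.5  98.  605.   98. ] [588.3  98. ] 33.46430075758781
238 [570.1  86.9 605.1  86.9] [587.6  86.9] 35.037262550652486
246 [568.6  75.6 605.3  75.6] [586.9  75.6] 36.640753764467036
```

```bash
cat >> h.py <<'E'
def down(a):
    y=np.array([np.cos(a),np.sin(a),0]);z=np.array([0,0,-1.]);x=np.cross(y,z)
    q=R.from_matrix(np.c_[x,y,z]).as_quat();return np.array([q[3],*q[:3]])
def st(t=""):
    o=ctrl.get_obs();print(t,"t %.1f"%o["clock"],np.round(o["tool_pos"],1),"w %.1f"%o["grip_width"],"F",np.round(o["ft_force"],1),"j6 %.2f"%o["joint_pos"][5],flush=True)
TH=np.radians(7.24);BC=np.array([591.6,145.2])
def blk(x,y):
    X=np.array([np.cos(TH),np.sin(TH)]);return BC+x*X+y*np.array([-X[1],X[0]])
E
python3 - <<'E'
from h import *
a=np.radians(-3)
x,y=590.2,132.7
ctrl.move_ptp([x,y,90],down(a))
ctrl.servo_line([x,y,20],rate=80);ctrl.pause(.3);st("down")
ctrl.clamp(60);ctrl.pause(.3);st("clamp")
ctrl.servo_line([x,y,70],rate=100);ctrl.pause(.2);st("lift")
snap("side","sd3");w=snap("wrist","w3")
E
```

```text
down t 3.1 [590.4 132.7  20.3] w 85.3 F [ 0.7 -0.6  0. ] j6 1.72
clamp t 4.0 [590.4 132.7  20.4] w 28.9 F [-1.9  0.4  4.8] j6 1.72
lift t 4.8 [589.6 132.6  69.2] w 29.3 F [ 0.4  0.3 -2.4] j6 1.72
```

View pics/w3.png

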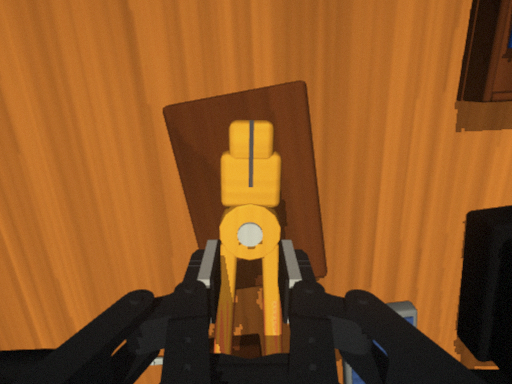

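View pics/sd3.png

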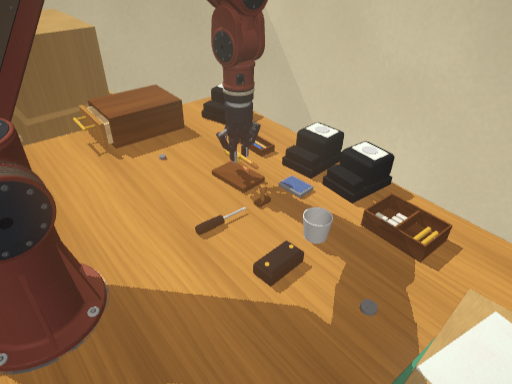

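```bash
python3 - <<'E'
from h import *
x,y=blk(-133,0);print(x,y)
ctrl.move_ptp([x,y,80],down(TH))
ctrl.servo_line([x,y,3.2],rate=70);ctrl.pause(.3);st("down")
ctrl.open_gripper();ctrl.pause(.2);st("open")
ctrl.servo_line([x,y,100],rate=150)
ctrl.move_ptp([x+60,y+40,231],down(TH));ctrl.pause(.3);st()
snap("wrist","w4")
E
```

```text
459.66041426071604 128.43856465137515
down t 7.1 [459.8 128.5   3.4] w 28.9 F [-0.2 -0.3 -3. ] j6 1.56
open t 7.9 [459.6 128.4   3.2] w 85.1 F [0.5 0.  0. ] j6 1.56
 t 9.6 [519.  168.1 230.1] w 85.6 F [-0.  -0.3  0.3] j6 1.62
```

View pics/w4.png

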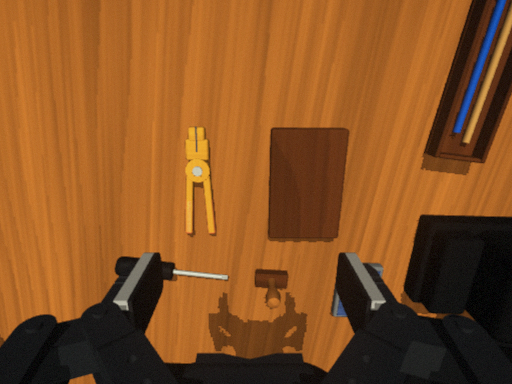

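```bash
python3 - <<'E'
from meas import *
w=load("w4");h=masks(w);img=w["image"].astype(int)
roi=np.zeros(h.shape[:2],bool);roi[110:243,255:360]=1
m=comp(roi&(h[...,2]<145),(308,185));r,b=rect(cast(w,contour(m),18));print("block",r);print(b)
def edge(vals): return vals
L=[];Rr=[];T=[]
for v in range(140,230):
    u=np.nonzero(m[v])[0];L.append((u[0]-.5,v));Rr.append((u[-1]+.5,v))
for u in range(277,340): T.append((u,np.nonzero(m[:,u])[0][0]-.5))
def fit(p):
    P=cast(w,p,18);f=cv2.fitLine(P.astype(np.float32),cv2.DIST_HUBER,0,.01,.01).ravel();return f
l,r,t=map(fit,(L,Rr,T))
A=[np.degrees(np.arctan(-f[0]/f[1])) for f in(l,r)]+[np.degrees(np.arctan(t[1]/t[0]))];print("angs",A)
th=np.radians(np.mean(A));X=np.array([np.cos(th),np.sin(th)]);Y=np.array([-X[1],X[0]])
print("w",(r[2:]-l[2:])@X,"c",((l[2:]+r[2:])@X/2)*X+(t[2:]@Y-70)*Y)
roi[:]=0;roi[110:245,170:230]=1
pl=comp(roi&(img[...,0]>195)&(img[...,1]>135),(197,175))
BC2=((l[2:]+r[2:])@X/2)*X+(t[2:]@Y-70)*Y
P=cast(w,contour(pl),12); r2,b2=rect(P);print("plier",r2)
Q=(P-BC2)@np.c_[X,Y];print("plier in block x",Q[:,0].min(),Q[:,0].max(),"y",Q[:,1].min(),Q[:,1].max())
ys=np.arange(-60,68,10)
for y in ys:
    s=Q[np.abs(Q[:,1]-y)<2];print(y,s[:,0].min(),s[:,0].max(),(s[:,0].min()+s[:,0].max())/2)
sc=snap("scene","sc4");sd=snap("side","sd4")
for n,s in(("sc",sc),("sd",sd)):
    p=proj(s,[BC2[0],BC2[1],18]);print(n,p)
    C=[proj(s,[*(BC2+a*X+b*Y),18]) for a,b in((-45,-70),(45,-70),(45,70),(-45,70))]
    v=cv2.cvtColor(s["image"],cv2.COLOR_RGB2BGR);v=cv2.resize(v,None,fx=4,fy=4)
    cv2.polylines(v,[np.int32(np.array(C)*4+2)],True,(0,255,0),1);u0,v0=int(p[0]*4),int(p[1]*4)
    cv2.imwrite(f"pics/{n}4v.png",v[v0-250:v0+250,u0-300:u0+300])
E
```

```text
block ((590.8750610351562, 141.56639099121094), (91.97417449951172, 147.4600067138672), 6.9639387130737305)
[[536.3 209.2]
 [554.2  62.8]
 [645.5  74. ]
 [627.6 220.3]]
angs [np.float32(7.057133), np.float32(7.290049), np.float32(7.2572274)]
w 91.398865 c [590.3 145.6]
plier ((460.1890869140625, 129.8707733154297), (35.17613983154297, 136.06446838378906), 5.034002780914307)
plier in block x -151.137047439028 -115.55370126767951 y -66.8232265394986 68.53543548672863
-60 -150.84810735985116 -115.66165471416384 -133.2548810370075
-50 -150.18184390916966 -116.57133854581916 -133.3765912274944
-40 -149.52646236924403 -116.24526803976305 -132.88586520450355
-30 -148.88169830236782 -117.08207423360398 -132.98188626798589
-20 -148.1574981292711 -117.903573723515 -133.03053592639304
-10 -147.53463440980943 -117.63075976216506 -132.58269708598723
0 -145.59994025197054 -118.32618706270628 -131.9630636573384
10 -145.97761526279066 -119.11554898129499 -132.54658212204282
20 -146.77049509351593 -118.73478343175493 -132.75263926263543
30 -143.44541282084876 -120.65280528264825 -132.0491090517485
40 -144.15740638383687 -120.21232168347875 -132.18486403365782
50 -143.51692875401628 -119.7794223812033 -131.6481755676098
60 -139.37298292901863 -122.80391119745741 -131.08844706323802
sc (np.float64(285.6969116343296), np.float64(236.07275320869908))
sd (np.float64(236.53585966092743), np.float64(172.8443299954412))
```

View pics/sc4v.png

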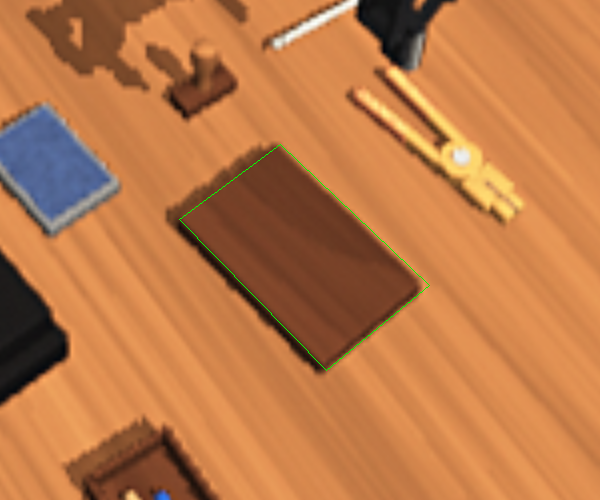

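View pics/sd4v.png

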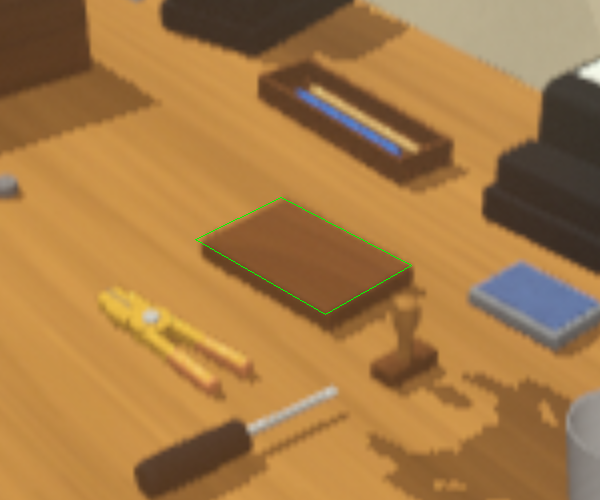

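```bash
python3 - <<'E'
from meas import *
d=load("sd4");s=load("sc4")
print("box",cast(d,[(105,140),(183,125)],0),cast(s,[(342,353),(440,290)],0))
a=np.radians(7)
ctrl.move_ptp([470,384,150],down(a));ctrl.pause(.3);st()
w=snap("wrist","w5")
E
```

```text
box [[369.7 621.2]
 [648.4 563.8]] [[651.4 446.8]
 [356.1 465.9]]
 t 11.0 [470.8 383.2 150.5] w 85.4 F [-0.4 -0.   0.1] j6 2.01
```

View pics/w5.png

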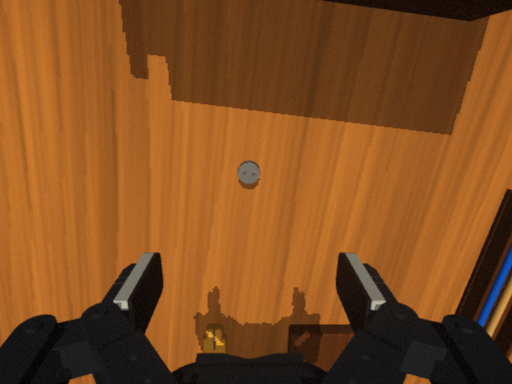

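```bash
python3 - <<'E'
from meas import *
w=load("w5");img=w["image"].astype(int)
m=np.zeros(img.shape[:2],bool);m[150:195,225:275]=1
m&=(img[...,0]-img[...,2]<60)
c,r=cv2.minEnclosingCircle(contour(comp(m,(248,172))).astype(np.float32));print(c,r)
p=cast(w,c,8)[0];print(p)
a=np.radians(97.24);x,y=p
ctrl.move_ptp([x,y,80],down(a))
ctrl.servo_line([x,y,2.5],rate=80);ctrl.pause(.3);st("down")
ctrl.clamp(40);ctrl.pause(.3);st("clamp")
ctrl.servo_line([x,y,80],rate=120);st("lift")
x,y=blk(-81,0);print(x,y)
ctrl.move_ptp([x,y,80],down(a));ctrl.pause(.2);st("over");snap("wrist","w6")
E
```

```text
(248.43589782714844, 172.2051239013672) 11.720184326171875
[469.  387.4]
down t 13.9 [469.1 387.5   2.8] w 85.3 F [-0.1 -0.2  0.9] j6 0.44
clamp t 14.8 [469.  387.4   2.7] w 19.2 F [-0.7 -1.   4.8] j6 0.44
lift t 15.6 [468.6 387.1  79.3] w 19.8 F [-0.  -0.1 -0.7] j6 0.44
511.2458162038947 134.9919077951984
over t 16.8 [511.2 136.2  79.9] w 19.5 F [-0.4 -0.1 -1. ] j6 -0.01
```

View pics/w6.png

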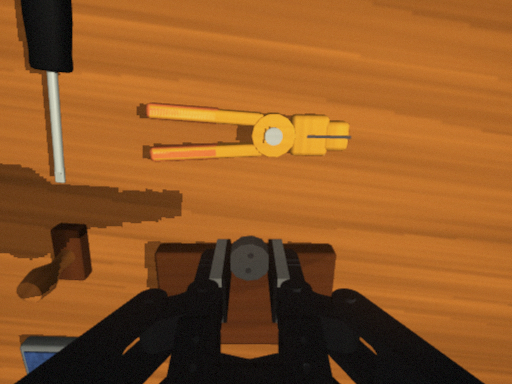

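```bash
python3 - <<'E'
from meas import *
w=load("w6");print(cast(w,(250,257),87.5))
x,y=blk(-81,0);
ctrl.servo_line([x,y,3.2],rate=70);ctrl.pause(.3);st("down")
ctrl.open_gripper();ctrl.pause(.2);st("open")
ctrl.servo_line([x,y,110],rate=150)
ctrl.move_ptp([515,130,231],down(TH));ctrl.pause(.3);st()
snap("wrist","w7")
E
```

```text
[[507.7 136.1]]
down t 18.4 [511.4 135.    3.4] w 19.4 F [ 0.5 -0.1 -0.2] j6 -0.01
open t 19.2 [511.2 135.    3.2] w 85.4 F [-0.2  0.2  0.5] j6 -0.01
 t 21.8 [514.9 130.  230.8] w 85.4 F [ 0.3 -0.5  0.7] j6 1.55
```

View pics/w7.png

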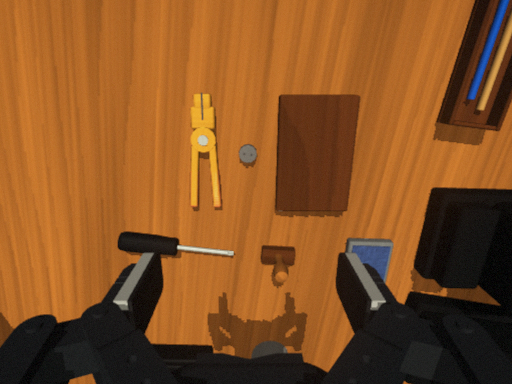

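```bash
python3 - <<'E'
from meas import *
w=load("w7");p=cast(w,(248,153),9)[0]
X=np.array([np.cos(TH),np.sin(TH)]);Y=np.array([-X[1],X[0]])
print("small in block",(p-BC)@X,(p-BC)@Y)
ctrl.move_ptp([440,-206,231],down(np.radians(94.7)));ctrl.pause(.3);st()
snap("wrist","w8")
E
```

```text
small in block -80.08837729197471 0.46170315429049524
 t 24.1 [ 440.1 -205.8  231. ] w 85.3 F [ 0.3  0.2 -0.9] j6 -0.67
```

View pics/w8.png

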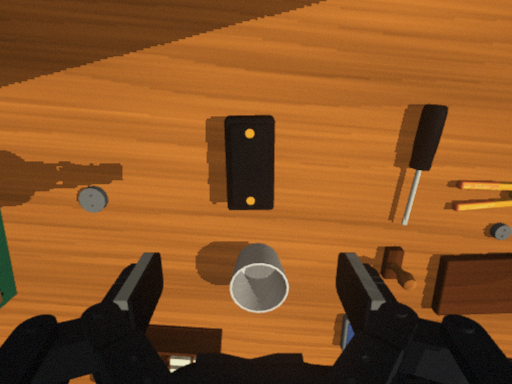

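```bash
python3 - <<'E'
from meas import *
w=load("w8");S=cast(w,[(250,133),(250.5,201)],39);print(S,S.mean(0),np.linalg.norm(S[1]-S[0]))
print("large",cast(w,(92,198),9))
c=S.mean(0);d=S[1]-S[0];ax=np.degrees(np.arctan2(d[1],d[0]));print("axis",ax)
a=np.radians(ax+90);x,y=c
ctrl.move_ptp([x,y,90],down(a))
ctrl.servo_line([x,y,3],rate=80);ctrl.pause(.3);st("down")
ctrl.clamp(70);ctrl.pause(.3);st("clamp")
ctrl.servo_line([x,y,60],rate=100);ctrl.pause(.1);st("lift")
ctrl.servo_line([x,y,140],rate=150)
snap("side","sd9");snap("wrist","w9")
E
```

```text
[[ 404.7 -207.9]
 [ 483.3 -200.7]] [ 444.  -204.3] 78.88499176174393
large [[ 507.4 -400.2]]
axis 5.221231977905736
down t 26.2 [ 444.2 -204.4    3.2] w 85.6 F [ 0.3  1.3 -0.1] j6 -0.67
clamp t 27.0 [ 444.1 -204.4    3.4] w 55.2 F [-1.9  0.7  5.8] j6 -0.67
lift t 27.8 [ 443.4 -204.    59.2] w 54.6 F [-0.4  0.6 -3. ] j6 -0.67
```

View pics/sd9.png

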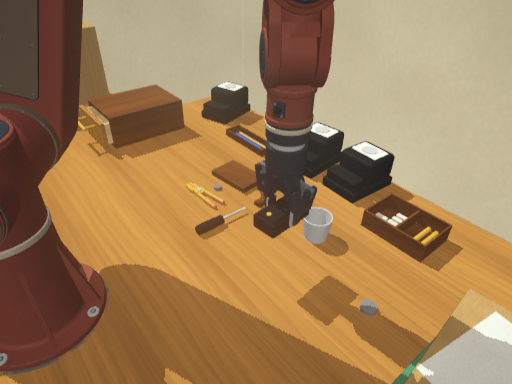

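View pics/w9.png

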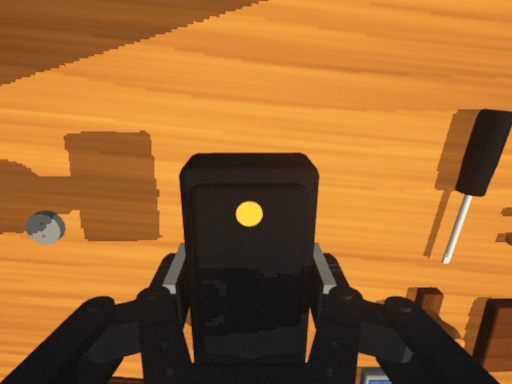

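```bash
python3 - <<'E'
from meas import *
x,y=blk(0,0);x-=.3
ctrl.move_ptp([x,y,140],down(TH));ctrl.pause(.2);st("over")
ctrl.servo_line([x,y,22],rate=70);ctrl.pause(.4);st("down")
ctrl.open_gripper();ctrl.pause(.3);st("open")
ctrl.servo_line([x,y,130],rate=150)
ctrl.move_ptp([x,y+30,231],down(TH));ctrl.pause(.3);st()
snap("wrist","w10")
E
```

```text
over t 30.7 [591.4 144.7 140. ] w 54.6 F [-0.2 -0.6 -3.4] j6 1.56
down t 32.9 [591.3 145.2  22. ] w 55.0 F [-0.4  0.5 -3. ] j6 1.57
open t 33.6 [591.3 145.2  22. ] w 85.2 F [ 0.1 -1.2 -0.5] j6 1.57
 t 35.3 [590.8 174.8 229.8] w 85.3 F [ 0.8 -0.1  0.5] j6 1.61
```

View pics/w10.png

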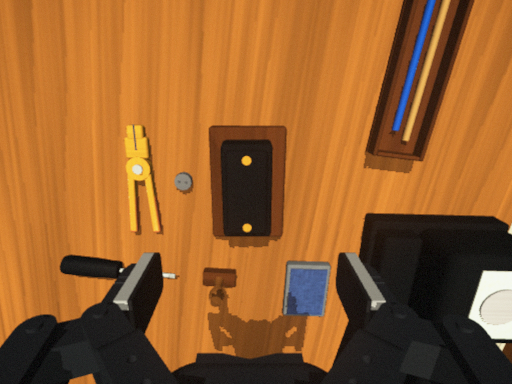

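```bash
python3 - <<'E'
from meas import *
w=load("w10");img=w["image"].astype(int)
m=np.zeros(img.shape[:2],bool);m[150:238,235:260]=1;m&=(img[...,0]>150)
n,l,s,c=cv2.connectedComponentsWithStats(m.astype(np.uint8));print(c[1:],s[1:,4])
S=cast(w,c[1:3],57);mid=S.mean(0);d=S[0]-S[1]
X=np.array([np.cos(TH),np.sin(TH)]);Y=np.array([-X[1],X[0]])
print("cover",mid,"in block",(mid-BC)@X,(mid-BC)@Y,"axis",np.degrees(np.arctan2(d[1],d[0])))
print("top",cast(w,[(210,127),(285,127)],18))
np.save("cov.npy",mid)
ctrl.move_ptp([509,-380,200],down(np.radians(7)));ctrl.pause(.3);st()
snap("wrist","w11")
E
```

```text
[[246.2 160.2]
 [246.8 227.4]] [75 62]
cover [590.6 144.3] in block -1.0606891686252504 -0.7417328012086276 axis 97.55089925753447
top [[540.6 206.9]
 [625.4 217.7]]
 t 37.7 [ 509.3 -379.6  200. ] w 85.3 F [-0.2  1.4  0. ] j6 0.69
```

View pics/w11.png

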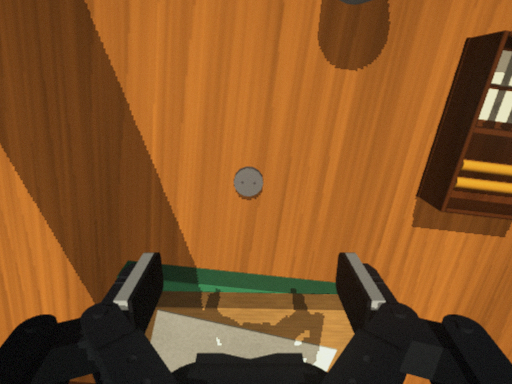

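```bash
python3 - <<'E'
from meas import *
w=load("w11");img=w["image"].astype(int)
m=np.zeros(img.shape[:2],bool);m[160:203,225:275]=1
m&=(img.max(2)-img.min(2)<35)
c,r=cv2.minEnclosingCircle(contour(comp(m,(248,182))).astype(np.float32));print(c,r)
p=cast(w,c,9)[0];print(p,"book",cast(w,(248,268),0))
a=np.radians(7);x,y=p
ctrl.move_ptp([x,y,80],down(a))
ctrl.servo_line([x,y,2.5],rate=80);ctrl.pause(.3);st("down")
ctrl.clamp(50);ctrl.pause(.3);st("clamp")
ctrl.servo_line([x,y,150],rate=150);st("lift")
x,y=blk(0,0)
ctrl.move_ptp([x,y,150],down(TH));ctrl.pause(.3);st("over");snap("wrist","w12")
E
```

```text
(247.90908813476562, 181.09091186523438) 14.448070526123047
[ 509.7 -399.6] book [[ 524.4 -519.4]]
down t 39.7 [ 509.8 -399.8    2.8] w 85.4 F [-0.2  0.1 -0.5] j6 0.67
clamp t 40.6 [ 509.8 -399.7    2.9] w 31.0 F [-0.8  0.9  6. ] j6 0.67
lift t 41.7 [ 509.2 -399.2  148.9] w 31.2 F [-1.1 -0.3 -1.1] j6 0.67
over t 44.0 [591.7 144.7 150. ] w 31.1 F [-0.   1.  -1.6] j6 1.57
```

View pics/w12.png

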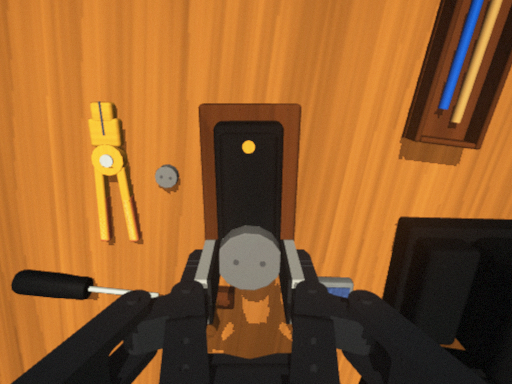

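```bash
python3 - <<'E'
from meas import *
w=load("w12");print(cast(w,(249.5,258),157))
x,y=591.0,144.7
ctrl.servo_line([x,y,70],rate=100)
ctrl.servo_line([x,y,59.3],rate=30);ctrl.pause(.3);st("down")
ctrl.open_gripper();ctrl.pause(.3);st("open")
ctrl.servo_line([x,y,160],rate=150)
ctrl.move_ptp([x,y+20,240],down(TH));ctrl.pause(.3);st()
snap("wrist","w13")
ctrl.move_ptp([450,-100,300],down(TH));ctrl.pause(.3);st()
snap("side","sd13");s=snap("scene","sc13")
for n in("sd13","sc13"):
    s=load(n);p=proj(s,[540,110,20]);v=cv2.resize(cv2.cvtColor(s["image"],cv2.COLOR_RGB2BGR),None,fx=4,fy=4)
    u0,v0=int(p[0]*4),int(p[1]*4);cv2.imwrite(f"pics/{n}v.png",v[max(0,v0-300):v0+300,max(0,u0-400):u0+400])
E
```

```text
[[590.9 146.1]]
down t 45.8 [591.  144.7  59.3] w 31.1 F [-0.2 -0.6 -1.2] j6 1.56
open t 46.7 [591.  144.7  59.3] w 85.3 F [ 0.1 -0.1 -0.1] j6 1.56
 t 48.2 [590.4 164.4 238.7] w 85.4 F [-0.4  0.4 -0.8] j6 1.60
 t 49.7 [450.3 -99.5 299.7] w 85.4 F [-0.8  0.8  0.3] j6 1.07
```

View pics/w13.png

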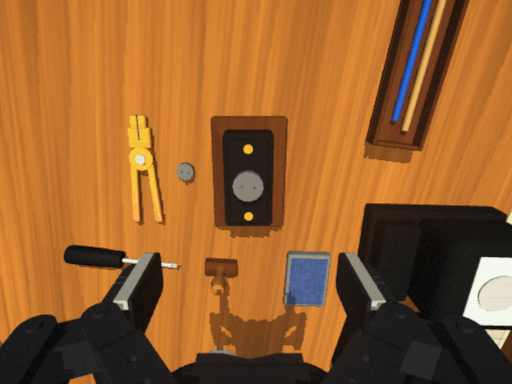

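View pics/sd13v.png

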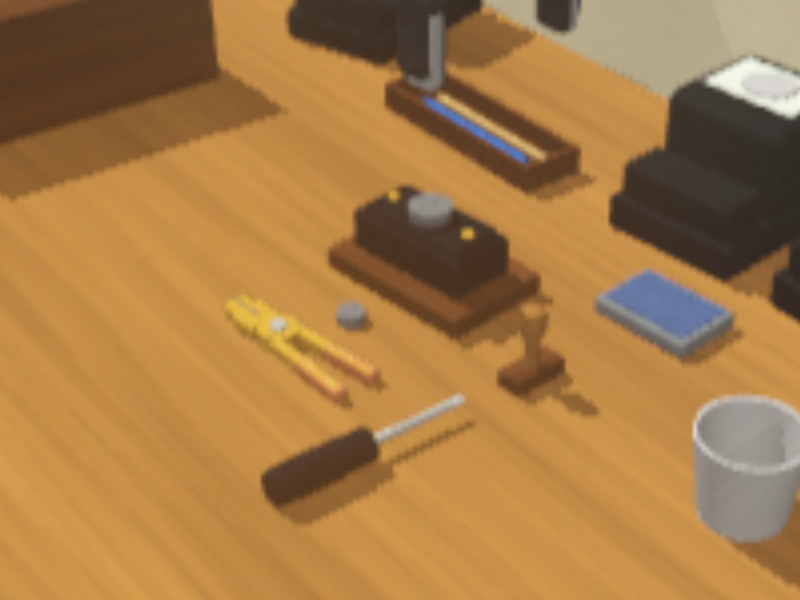

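View pics/sc13v.png

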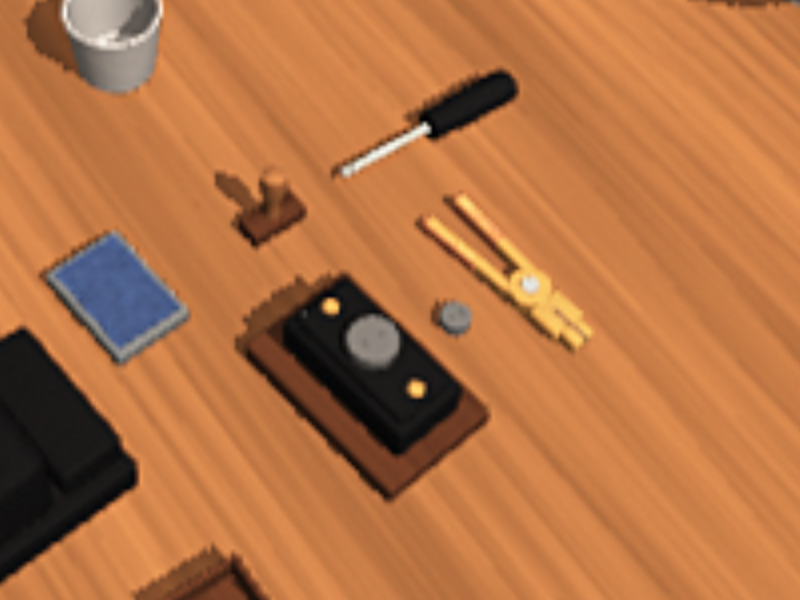

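```bash
python3 - <<'E'
from meas import *
X=np.array([np.cos(TH),np.sin(TH)]);Y=np.array([-X[1],X[0]]);F=lambda p:((p-BC)@np.c_[X,Y])
w=load("w13")
print("cover",F(cast(w,[(247.5,149),(248.5,216)],57).mean(0)),"large",F(cast(w,(248,186),66)[0]),"small",F(cast(w,(185.5,171.5),9)[0]),"piv",F(cast(w,(140.5,159),13)[0]))
d=load("sd13");d0=load("sd1");s=load("sc13");s0=load("sc1")
print("large side",F(cast(d,(0,0),66)[0])*0)
# static objects: image difference around them
for n,a,b,pts in(("side",d0,d,{"cup":(590,-186,30),"stamp":(570,0,20),"pad":(692,-1,8),"drv":(430,-3,8)}),("scene",s0,s,{"cup":(590,-186,30),"stamp":(570,0,20),"pad":(692,-1,8),"drv":(430,-3,8)})):
    for k,p in pts.items():
        u,v=map(int,proj(a,p));A=cv2.cvtColor(a["image"],cv2.COLOR_RGB2GRAY);Bm=cv2.cvtColor(b["image"],cv2.COLOR_RGB2GRAY)
        r=cv2.matchTemplate(Bm[v-26:v+26,u-26:u+26],A[v-16:v+16,u-16:u+16],cv2.TM_CCOEFF_NORMED);_,mx,_,loc=cv2.minMaxLoc(r);print(n,k,"score %.2f"%mx,"shift px",loc[0]-10,loc[1]-10)
E
```

```text
cover [-1.1 -0.9] large [-1.1 -0.6] small [-79.9  -0.3] piv [-133.2   16.7]
large side [0. 0.]
side cup score 0.80 shift px 0 0
side stamp score 0.91 shift px 0 0
side pad score 1.00 shift px 0 0
side drv score 0.99 shift px 0 0
scene cup score 0.68 shift px 0 0
scene stamp score 1.00 shift px 0 0
scene pad score 1.00 shift px 0 0
scene drv score 1.00 shift px 0 0
```

All the checks are well inside tolerance, so I'm handing in the job.

```bash
python3 - <<'E'
from h import *
ctrl.sign_off();st()
E
```

```text
the job is handed in; nothing more can be done
the job is handed in; nothing more can be done
```

The whole layout is in place and handed in at about 50 s on the robot clock. The hand-in gave no verdict.

I moved the plier, the small disc, the cover and the large disc in that order. Each was picked and placed once, with nothing to redo.

These are the last wrist-camera checks, in the block's frame. They rest on my fit of the block, and views from different positions agreed to about 1–2 mm.

| Item | x (mm) | y (mm) | Other |
|---|---|---|---|
| Plier | about -133 | within about 2 of centre | within about 1–2° of parallel, flat on the desk |
| Small disc | -80 | 0 | flat, mid-gap |
| Cover | -1 | -1 | within about 0.3° of lengthwise, upright |
| Large disc | -1 | -1 | less than 1 mm from the middle of the cover's top |

- **Untouched items:** the stamp, ink pad, screwdriver and cup all showed no image shift against the start pictures. The cup match is weaker (scores of 0.68 and 0.80), probably because the arm and its shadow changed around it.
- **Disagreements:** the gripper read about 2–3 mm narrower than the listed plier and disc sizes. One look at the small disc in the fingers suggested a 3.5 mm offset, but it was not there after placing.

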